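Zero the whetstone machine and hold its gear cover over the screw holes

ROBOT

A 7-joint arm with a two-finger parallel gripper is mounted at the origin on the work surface. World frame = base frame: x ahead of the robot, y to its left, z up, the work surface at z = 0. Lengths are in m, angles in rad, forces in N, time in s.
With the tool pointing down it reaches from about 0.425 to 0.925 m from the base axis. Payload 6.8 kg.
Tool frame: the origin (TCP) lies at the very end of the fingers, on their centre line; the grasp point (between the pads) lies behind it (manip.grip_point_offset is the z of the grasp point in the tool frame, in m); z points along the fingers, y is the line along which they close (so a half turn about z gives the same grasp; the last joint's range is limited). The gripper opens to 88 mm and grips with 3 to 60 N. Pads are 20 mm wide; open, the fingers measure 115 mm over their backs; the gripper's body (75 mm by 178 mm) begins 61 mm behind the grasp point.
Start: joints at [-1.229, 0.477, 0.022, 1.555, -0.011, 1.109, -0.083], TCP at [0.293, 0.608, 0.223] pointing down, gripper open.
Joint ranges: [-2.96, 2.96], [-0.34, 2.1], [-1.41, 1.46], [0.24, 2.44], [-1.37, 4.51], [0.17, 1.92], [-2.96, 2.96]. Speed limits (rad/s): [2.39, 2.39, 3.14, 3.14, 3.14, 3.14, 3.14].

INTERFACE

Orientations are given as a rotation vector (axis times angle).
In Python, from plant import manip gives the robot as it stands.
- The arm moves only by the shell command python3 -m jog 'ROWS' [FORCE]. ROWS is JSON, one flat list of numbers, 7 for each row, row after row: the shift along the world's x, y, z in cm, then the turn, a rotation vector about the world's x, y, z in rad, then the finger opening in cm, from 0 to 8.78. In form: [x, y, z, wx, wy, wz, grip, x, y, z, wx, wy, wz, grip, ...]. A call has 1 to 12 rows; each row is the pose to reach, as a shift and turn from the pose commanded when the call began; what a row does not reach only later rows make up. A row lasts 1/12 s, in which the tool goes at most 41.7 mm and 7.16 degrees, less where a joint would pass 70% of its speed; a pose out of reach is approached as far as the arm can. A call with a gripper value outside its range is refused whole. The fingers move at their own pace and stop on an object; FORCE is the grip in N (left out, the last holds). Time passes only in rows, so rows that repeat a pose let the fingers close. It gives the time, the measured TCP pose, the force, the opening and the grip force at its end, in the units of the state.
- manip.sense(): the state, without advancing time (a new reading comes with each control period).
- manip.camera(name): name is "scene" or "top" or "wrist"; returns the picture (480x640x3 uint8, red, green, blue); there is no depth.
- manip.camera_info(name): a dict with "fx", "fy", "cx", "cy" (pixels), "R" (3x3) and "t" (3): a world point X has camera coordinates R X + t; the wrist camera has in their place "tool_from_camera" (4x4, takes a point from camera to tool coordinates, whose origin is the TCP and whose axes are the flange's). Camera axes: x right, y down, z forward; pixel columns grow to the right and rows downward; lengths in m; the calibration is good to about 2 mm. The wrist camera is an equidistant fisheye: a pixel r from the principal point sees the ray r / f radians off the axis. A picture is of the moment at which its call begins: read the wrist's pose just before it. camera_info takes no time and is no camera call.
- manip.sign_off(): hands the job in; it is judged then, once.
Trained networks look in the newest picture that a camera, given by its name, has taken for a name from the list of things; names that differ only in an ending like _2 or _b are one class to them, and where a whole thing is asked for, a point or a joint stands for the part that bears it (a point fixed in the world has none). Each returns a list of dicts, best first, with "confidence" (0 to 1); they miss things now and then, are a little off and sometimes report something else, mostly with a low value. They report only what shows in the picture. A call takes as long as a camera call. They do not tell look-alikes from the thing itself.
- manip.masks_of(camera, label): "pixels" (480x640 bool, what is visible of it) and "rect" ([left, top, right, bottom] in pixels, round what is visible of it).
- manip.pinpoint(camera, label): "centre" ([row, column] in pixels: a listed point, or the origin of a listed thing).
The state is a dict: "clock": time; "joint_positions": joint angles; "qd": joint speeds; "joint_efforts": joint torques, N m; "eef_pos": TCP position; "tcp_rot": TCP orientation; "wrist_force": force on the tool from outside, world axes, zero at the start; "ft_torque": the same for the moment, N m; "opening": opening from 0.0 (shut) to 1.0 (fully open); "finger_force": force on a finger pad.
Only numpy, scipy, OpenCV 4.12 (cv2) and the standard library are available. Lean on these libraries where they do the work, as an engineer would, in place of code of your own. Each camera call takes 0.05 s, during which the arm holds its last target. There are 200 camera calls.

TASK

First turn the speed knob of the whetstone machine until its red pointer stands at the yellow zero mark and leave it there, so that the stone cannot run. Then pick up the aluminium cover plate by its black handle and hold it level over the open gear housing, about 15 mm above it and not touching it, with its four holes lined up with the four threaded holes so that a colleague can put in the screws. Finish while still holding it there, motionless, and leave the other things on the bench where they are.

Things in the scene. Friction and masses are not known exactly. Their poses are not given: they have to be found in the camera images.
- speed (a joint): angle of the speed knob in rad: 0 = pointer at the yellow zero mark, growing anticlockwise seen from above. Travel -1.5 to 1.5, so no stop or click at zero. It starts between 0.5 and 1.3; friction (0.04 N m) keeps it where it is left. The dial under it is black, diameter 92 mm, with white ticks and a longer yellow one at zero
- speed_grip (a point): grip point on the vertical axis of the speed knob, turning with it. The knob is a white bar 48 mm long (this point's x), 12 mm thick (its y), standing 28 mm up from a grey disc of diameter 50 mm; this point is 18 mm above that disc, 10 mm below the bar's top. The red pointer is the bar's +x end; at zero its x axis is parallel to that of point seat_mid
- seat_mid (a point): centre of the top face of the open gear housing, the seat of the cover, fixed: a grey flange 144 mm (this point's x) by 112 mm (its y), 72 mm above the bench, z up, with a 76 x 46 mm window in the middle that shows gears
- thread0 (a point): mouth of a threaded hole (diameter 8 mm) in the top face of the flange, at (48, 32) mm in x, y of point seat_mid
- thread1 (a point): mouth of a threaded hole (diameter 8 mm) in the top face of the flange, at (-48, 32) mm in x, y of point seat_mid
- thread2 (a point): mouth of a threaded hole (diameter 8 mm) in the top face of the flange, at (-48, -32) mm in x, y of point seat_mid
- thread3 (a point): mouth of a threaded hole (diameter 8 mm) in the top face of the flange, at (48, -32) mm in x, y of point seat_mid
- cover_grip (a point): grip point: centre of the bar of the cover's black bow handle. The bar is 76 mm long (this point's x), 12 mm thick (its y), 12 mm high; this point is 36 mm above the underside of the plate, the bar's top 42 mm. Two posts under it leave 52 mm free between them, and 24 mm between bar and plate
- cover_under (a point): centre of the underside of the cover plate, axes as point cover_grip (z up out of the plate towards the handle)
- hole0 (a point): centre, at the underside of the plate, of a through hole (diameter 10 mm) of the cover plate, at (48, 32) mm in x, y of point cover_under
- hole1 (a point): centre, at the underside of the plate, of a through hole (diameter 10 mm) of the cover plate, at (-48, 32) mm in x, y of point cover_under
- hole2 (a point): centre, at the underside of the plate, of a through hole (diameter 10 mm) of the cover plate, at (-48, -32) mm in x, y of point cover_under
- hole3 (a point): centre, at the underside of the plate, of a through hole (diameter 10 mm) of the cover plate, at (48, -32) mm in x, y of point cover_under
- cover: the loose aluminium cover plate, 120 (x) x 88 (y) x 6 mm, 0.2 to 0.36 kg, centre of mass under the handle's middle, lying flat on the bench, handle up; origin at point cover_under. Aligned on the housing, its edges lie 12 mm inside those of the flange; turned by half a turn it fits just as well
- machine: the whetstone machine, fixed to the bench; origin on the bench between housing and console, axes as point seat_mid, which lies at (0, -75, 72) mm. Green console 60 mm high with the knob's axis at (0, 80) mm. Reddish stone disc at (195, 0) mm, diameter 196 mm with its grey rim, top 60 mm (hub 68 mm) above the bench
- stone: bystander: yellow whetstone 50 x 150 x 20 mm lying near the cover plate, origin under its centre
- oil: bystander: small oil bottle with a red cap, diameter 48 mm, about 120 mm high, standing near the cover plate, origin under its centre
- screws: bystander: blue tray with four screws, 60 x 70 x 22 mm, in front of the machine, origin under its centre
- driver: bystander: red screwdriver 160 mm long lying in front of the machine, handle to -x of its own frame
Not all that is in view belongs to the job. Several things look just like the cover: the one meant starts nearest to the robot's base.

How it is judged:
By the outcome, as a careful person would: the job done as asked, in the order asked, and still so for the second after the job is handed in, while the arm keeps its last pose, push and grip.
It also fails if it takes over 54 s, if anything falls off the work surface, if the arm or the gripper's body presses on something with over 40 N, if the wrist force passes 120 N, or if a joint passes its speed limit or range.

## Working session

There is one attempt and no reset: what is moved stays moved. The work goes in short steps, Python scripts to look and compute and a shell command to move; the robot and the scene stay as the last step left them, time stands still between calls to the robot, and variables do not carry over. Pictures are saved under pics/ and viewed, at most 13 in all, crops included, and the job is handed in when it is done.

```bash
ls; mkdir -p pics
python3 - <<'E'
from plant import manip
import cv2,numpy as np
s=manip.sense();print({k:np.round(v,3) for k,v in s.items()}, manip.grip_point_offset)
for c in ["scene","top"]:
    im=manip.camera(c);cv2.imwrite(f"pics/{c}0.png",im[:,:,::-1])
    i=manip.camera_info(c);print(c,{k:np.round(v,3).tolist() for k,v in i.items()})
print(manip.camera_info("wrist"))
for l in ["cover_grip","speed_grip","seat_mid","thread0","thread1","thread2","thread3","machine"]:
    print(l,[(np.round(d["centre"],1).tolist(),round(d["confidence"],2)) for d in manip.pinpoint("top",l)])
E
```

```text
pics
{'clock': np.float64(0.0), 'joint_positions': array([-1.229,  0.478,  0.022,  1.556, -0.011,  1.109, -0.083]), 'qd': array([-0.001,  0.001,  0.   ,  0.   ,  0.   ,  0.001,  0.002]), 'joint_efforts': array([-1.0000e-03, -5.8286e+01,  1.5340e+00, -2.7263e+01, -5.4000e-02,
        1.7000e-02,  0.0000e+00]), 'eef_pos': array([0.293, 0.607, 0.222]), 'tcp_rot': array([-7.010e-01, -3.062e+00,  3.000e-03]), 'wrist_force': array([ 0.69 ,  0.552, -0.129]), 'ft_torque': array([0.009, 0.025, 0.064]), 'finger_force': np.float64(0.0), 'opening': np.float64(1.004)} -0.0187
scene {'fx': 535.308, 'fy': 535.308, 'cx': 321.296, 'cy': 236.084, 'R': [[-0.54, 0.841, -0.021], [0.465, 0.278, -0.841], [-0.702, -0.463, -0.541]], 't': [0.315, -0.198, 1.571]}
top {'fx': 561.012, 'fy': 561.012, 'cx': 314.211, 'cy': 230.789, 'R': [[-0.021, -1.0, 0.002], [-0.993, 0.021, -0.115], [0.115, -0.004, -0.993]], 't': [0.002, 0.575, 1.0]}
{'fx': 371.64829954431775, 'fy': 371.64829954431775, 'cx': 315.8445856116744, 'cy': 236.70746908365945, 'tool_from_camera': array([[-6.88028523e-04, -9.67213788e-01, -2.53962624e-01,
[... 213 characters left out ...]
000e+00,  0.00000000e+00,  0.00000000e+00,
         1.00000000e+00]])}
cover_grip [([89.8, 378.0], 0.86), ([163.2, 282.8], 0.63), ([228.1, 442.6], 0.59)]
speed_grip [([287.9, 113.3], 0.83)]
seat_mid [([280.9, 206.6], 0.61)]
thread0 [([250.0, 222.2], 0.86), ([307.7, 188.6], 0.85), ([254.0, 184.9], 0.82), ([307.4, 227.2], 0.81)]
thread1 [([250.0, 222.2], 0.86), ([307.7, 188.6], 0.85), ([254.0, 184.9], 0.82), ([307.4, 227.2], 0.81)]
thread2 [([250.0, 222.2], 0.86), ([307.7, 188.6], 0.85), ([254.0, 184.9], 0.82), ([307.4, 227.2], 0.81)]
thread3 [([250.0, 222.2], 0.86), ([307.7, 188.6], 0.85), ([254.0, 184.9], 0.82), ([307.4, 227.2], 0.81)]
machine [([286.5, 172.2], 0.58), ([255.0, 183.6], 0.42)]
```

View pics/top0.png

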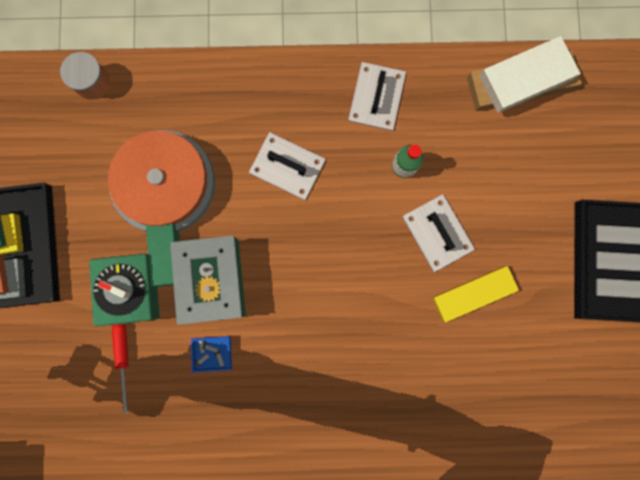

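```bash
cat > h.py <<'E'
from plant import manip
import numpy as np
from scipy.spatial.transform import Rotation as Ro
def ray(cam,row,col,s=None):
    i=manip.camera_info(cam)
    u=np.array([(col-i["cx"])/i["fx"],(row-i["cy"])/i["fy"]])
    if cam=="wrist":
        T=np.array(i["tool_from_camera"]);r=np.linalg.norm(u)
        d=np.r_[u/max(r,1e-9)*np.sin(r),np.cos(r)]
        W=Ro.from_rotvec(s["tcp_rot"]).as_matrix()
        return W@T[:3,3]+s["eef_pos"],W@T[:3,:3]@d
    R=np.array(i["R"]);return -R.T@np.array(i["t"]),R.T@np.r_[u,1]
def at(cam,rc,z,s=None):
    o,d=ray(cam,rc[0],rc[1],s);return o+d*(z-o[2])/d[2]
E
python3 - <<'E'
from h import *
for n,rc,z in [("cA",(89.8,378),.036),("cB",(163.2,282.8),.036),("cC",(228.1,442.6),.036),("knob",(287.9,113.3),.085),("seat",(280.9,206.6),.072),("t",(250,222.2),.072),("t",(307.7,188.6),.072),("t",(254,184.9),.072),("t",(307.4,227.2),.072)]:
    p=at("top",rc,z);print(n,p.round(4),np.hypot(*p[:2]).round(3))
E
```

```text
cA [ 0.8402 -0.1362  0.036 ] 0.851
cB [0.7022 0.0459 0.036 ] 0.704
cC [ 0.5744 -0.2459  0.036 ] 0.625
knob [0.4767 0.3392 0.085 ] 0.585
seat [0.4857 0.1807 0.072 ] 0.518
t [0.5395 0.1532 0.072 ] 0.561
t [0.4399 0.212  0.072 ] 0.488
t [0.5338 0.2189 0.072 ] 0.577
t [0.4389 0.1447 0.072 ] 0.462
```

The top view shows three look-alike covers: A (row 90, col 378, 0.85 m from the base), B (163, 283, 0.70 m) and C (228, 443, 0.625 m). C is nearest to the base, so it is the one meant; I'll confirm it in a crop later. The knob is at (288, 113) with its red pointer up and to the left, the flange at (281, 207), and world +x is up in the image.

The thread spacings fit the 96 x 64 mm given. First I'll move above the knob.

```bash
python3 -m jog '[18.4,-26.8,-1,0,0,1.5,8.7,18.4,-26.8,-1,0,0,1.5,8.7,18.4,-26.8,-1,0,0,1.5,8.7,18.4,-26.8,-1,0,0,1.5,8.7,18.4,-26.8,-1,0,0,1.5,8.7,18.4,-26.8,-1,0,0,1.5,8.7,18.4,-26.8,-1,0,0,1.5,8.7,18.4,-26.8,-1,0,0,1.5,8.7,18.4,-26.8,-1,0,0,1.5,8.7,18.4,-26.8,-1,0,0,1.5,8.7,18.4,-26.8,-1,0,0,1.5,8.7,18.4,-26.8,-1,0,0,1.5,8.7]'
python3 - <<'E'
from h import *
import cv2
s=manip.sense();im=manip.camera("wrist");cv2.imwrite("pics/w1.png",im[:,:,::-1])
print(s["eef_pos"],s["tcp_rot"],s["joint_positions"].round(2))
for l in ["speed_grip","thread0","seat_mid"]:
    for d in manip.pinpoint("wrist",l):
        print(l,np.round(d["centre"],1),round(d["confidence"],2),at("wrist",d["centre"],.09 if l[0]=="s" and l[1]=="p" else .072,s).round(4))
E
```

```text
clock: 1.5
eef_pos: [0.4778, 0.3395, 0.2128]
tcp_rot: [-1.566, 2.723, 0.0]
wrist_force: [-0.2, 0.1, 0.5]
opening: 0.991
finger_force: 0.0
[0.47777249 0.33952108 0.21281838] [-1.56553809e+00  2.72343097e+00  1.28448977e-04] [-0.58  0.35 -0.18  1.77  0.07  1.02  1.83]
speed_grip [223.6 319.7] 0.83 [0.4733 0.3365 0.09  ]
thread0 [135.7 186.8] 0.77 [0.5328 0.2184 0.072 ]
thread0 [ 79.6 147.8] 0.73 [0.538  0.1552 0.072 ]
thread0 [ 10.4 233.8] 0.68 [0.4447 0.1467 0.072 ]
thread0 [ 66.4 276.2] 0.55 [0.4398 0.2098 0.072 ]
seat_mid [ 70.4 211.8] 0.96 [0.4863 0.183  0.072 ]
```

View pics/w1.png

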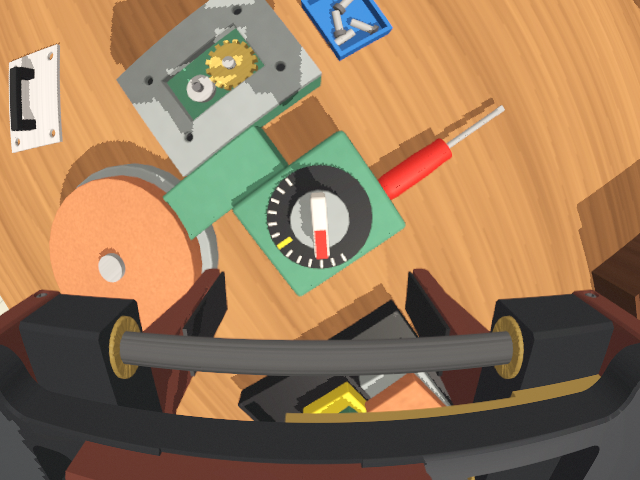

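The wrist view shows the knob bar from (197, 318) to its red end at (257, 321), and the yellow zero tick at (243, 285). The flange is at the top left and the black gripper parts below. I'll measure the pointer angle, the zero mark and the machine yaw.

```bash
cat >> h.py <<'E'
def angle(s,im,zt=.095):
    import cv2
    hsv=cv2.cvtColor(im,cv2.COLOR_RGB2HSV)
    o=np.array([[r,c] for r,c in [(0,0)]])
    a=im.astype(int)
    red=(a[...,0]>130)&(a[...,1]<90)&(a[...,2]<90)
    wh=(a.min(2)>225)
    yel=(a[...,0]>180)&(a[...,1]>160)&(a[...,2]<110)
    return red,wh,yel
E
python3 - <<'E'
from h import *
import cv2
s=manip.sense();im=cv2.imread("pics/w1.png")[:,:,::-1]
red,wh,yel=angle(s,im)
def sel(m,r0,r1,c0,c1):
    q=np.argwhere(m); return q[(q[:,0]>r0)&(q[:,0]<r1)&(q[:,1]>c0)&(q[:,1]<c1)]
r=sel(red,190,275,295,345);w=sel(wh,190,240,305,335);y=sel(yel,230,255,270,297)
print(len(r),len(w),len(y),r.mean(0),w.mean(0),y.mean(0))
b=np.vstack([r,w])
P=np.array([at("wrist",q,.093,s)[:2] for q in b]).astype(np.float32)
print(cv2.minAreaRect(P*1000),)
R=at("wrist",r.mean(0),.093,s);W=at("wrist",w.mean(0),.093,s);d=R-W;print("pointer deg",np.degrees(np.arctan2(d[1],d[0])), P.mean(0))
Y=at("wrist",y.mean(0),.063,s);k=np.array([.474,.3367]);d=Y[:2]-k;print("zero deg",np.degrees(np.arctan2(d[1],d[0])),np.linalg.norm(d))
# triangulate grip
o1,d1=ray("top",287.9,113.3);o2,d2=ray("wrist",223.6,319.7,s)
A=np.stack([d1,-d2],1);t=np.linalg.lstsq(A,o2-o1,rcond=None)[0];print(o1+d1*t[0],o2+d2*t[1])
T=np.array([at("wrist",q,.072,s)[:2] for q in [(135.7,186.8),(66.4,276.2),(10.4,233.8),(79.6,147.8)]])
M=np.array([[48,32],[-48,32],[-48,-32],[48,-32]])/1e3
c=T.mean(0);H=M.T@(T-c);th=np.arctan2(H[0,1]-H[1,0],H[0,0]+H[1,1]);print("seat",c,np.degrees(th))
Rm=Ro.from_rotvec(s["tcp_rot"]).as_matrix();print("tool y deg",np.degrees(np.arctan2(Rm[1,1],Rm[0,1])))
print("knob from seat",c+.155*np.array([-np.sin(th),np.cos(th)]))
E
```

```text
280 412 81 [244.78571429 320.92142857] [213.62135922 319.08252427] [242.55555556 283.97530864]
((474.60888671875, 340.18023681640625), (48.79094314575195, 10.17642879486084), 63.284393310546875)
pointer deg 62.641241913651434 [0.47372684 0.33825755]
zero deg 6.366583508961174 0.0374499555279264
[0.47676649 0.34010569 0.08234201] [0.47386608 0.33851509 0.08171729]
seat [0.48705802 0.18276953] 4.474739073119939
tool y deg 149.2437074960197
knob from seat [0.47496499 0.33729707]
```

```bash
python3 -m jog '[-0.33,-0.1,-4,0,0,0.066,8.7,-0.33,-0.1,-8,0,0,0.066,6,-0.33,-0.1,-11,0,0,0.066,5,-0.33,-0.1,-13,0,0,0.066,4,-0.33,-0.1,-14.2,0,0,0.066,4,-0.33,-0.1,-14.2,0,0,0.066,4]' 15
python3 -m jog '[0,0,0,0,0,0,0.6,0,0,0,0,0,0,0.6,0,0,0,0,0,0,0.6,0,0,0,0,0,0,0.6,0,0,0,0,0,0,0.6,0,0,0,0,0,0,0.6]' 15
```

```text
clock: 2.2
eef_pos: [0.4728, 0.3379, 0.0682]
tcp_rot: [1.643, -2.673, 0.001]
wrist_force: [-0.8, 0.1, 0.1]
opening: 0.653
finger_force: 0.0
clock: 2.7
eef_pos: [0.4745, 0.3391, 0.0713]
tcp_rot: [-1.647, 2.674, 0.0]
wrist_force: [-0.9, -0.2, -0.3]
opening: 0.198
finger_force: 0.0
```

```bash
python3 -m jog '[0,0,0,0,0,0,0.6,0,0,0,0,0,0,0.6,0,0,0,0,0,0,0.6,0,0,0,0,0,0,0.6]' 15
python3 -m jog '[0,0,0,0,0,-0.1,0.6,0,0,0,0,0,-0.2,0.6,0,0,0,0,0,-0.3,0.6,0,0,0,0,0,-0.4,0.6,0,0,0,0,0,-0.5,0.6,0,0,0,0,0,-0.6,0.6,0,0,0,0,0,-0.7,0.6,0,0,0,0,0,-0.8,0.6,0,0,0,0,0,-0.9,0.6,0,0,0,0,0,-0.97,0.6,0,0,0,0,0,-1.023,0.6,0,0,0,0,0,-1.023,0.6]' 15
python3 - <<'E'
from h import *
import cv2
s=manip.sense();im=manip.camera("wrist");cv2.imwrite("pics/w2.png",im[:,:,::-1])
Rm=Ro.from_rotvec(s["tcp_rot"]).as_matrix();print("tool y deg",np.degrees(np.arctan2(Rm[1,1],Rm[0,1])),s["joint_positions"].round(2))
T=[(d["confidence"],*d["centre"],*at("wrist",d["centre"],.072,s)[:2]) for d in manip.pinpoint("wrist","thread0")]
print(np.round(T,4))
E
```

```text
clock: 3.03
eef_pos: [0.4742, 0.3392, 0.0711]
tcp_rot: [-1.648, 2.675, 0.0]
wrist_force: [-0.9, 0.4, 6.2]
opening: 0.136
finger_force: 15.0
clock: 4.03
eef_pos: [0.4749, 0.3381, 0.0711]
tcp_rot: [-0.122, 3.138, -0.001]
wrist_force: [0.1, -2.4, 5.3]
opening: 0.133
finger_force: 15.0
tool y deg 94.44762992661616 [-0.79  0.51  0.08  1.91 -0.06  0.72  0.98]
[[9.600e-01 3.611e+02 1.046e+02 5.335e-01 2.180e-01]
 [6.700e-01 1.979e+02 7.220e+01 4.378e-01 2.102e-01]
 [5.200e-01 3.060e+02 3.158e+02 4.827e-01 3.384e-01]]
```

View pics/w2.png

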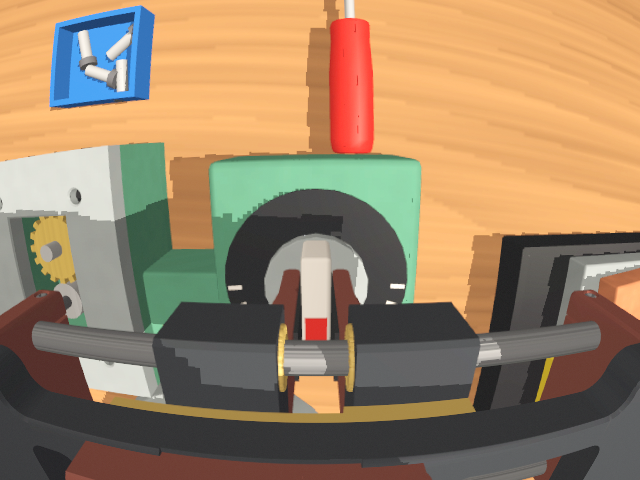

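The bar is gripped and lined up with the tool, with its red end at (328, 315) near the zero side. I'll release it, rise and check the pointer against the zero mark.

```bash
python3 -m jog '[0,0,0,0,0,0,4,0,0,0,0,0,0,4,0,0,0,0,0,0,4,0,0,0,0,0,0,4,0,0,3,0,0,0,4,0,0,7,0,0,0,5,0,0,11,0,0,0,8,0,0,14.5,0,0,0,8.7,0,0,14.5,0,0,0,8.7]' 15
python3 - <<'E'
from h import *
import cv2
s=manip.sense();im=manip.camera("wrist");cv2.imwrite("pics/w3.png",im[150:330,220:420,::-1].repeat(3,0).repeat(3,1))
red,wh,yel=angle(s,im)
p=manip.pinpoint("wrist","speed_grip");print([(d["centre"],d["confidence"]) for d in p])
c=np.array(p[0]["centre"])
near=lambda m,R:np.array([q for q in np.argwhere(m) if np.linalg.norm(q-c)<R])
r=near(red,50);y=near(yel,70)
Rr=at("wrist",r.mean(0),.09,s)
P=np.array([at("wrist",q,.092,s)[:2] for q in r]); print(len(r),len(y))
K=at("wrist",c,.082,s)
Y=at("wrist",y.mean(0),.063,s)
for n,q in(("red",Rr),("yel",Y)):
    d=q-K;print(n,np.degrees(np.arctan2(d[1],d[0])),np.linalg.norm(d[:2]))
T=[(d["confidence"],*at("wrist",d["centre"],.072,s)[:2]) for d in manip.pinpoint("wrist","thread0")]
print(np.round(T,4),K)
E
```

```text
clock: 4.88
eef_pos: [0.4774, 0.3414, 0.2231]
tcp_rot: [-0.127, 3.13, 0.012]
wrist_force: [0.4, 0.3, -0.5]
opening: 0.72
finger_force: 0.0
[([221.4, 309.4], 0.84)]
243 1057
red 10.531450453525684 0.012691578647154587
yel 43.59758091725802 0.044325746750562264
[[0.86   0.4426 0.1458]
 [0.77   0.4367 0.2114]
 [0.75   0.5366 0.156 ]
 [0.58   0.5329 0.2176]] [0.47688756 0.33673806 0.082     ]
```

View pics/w3.png

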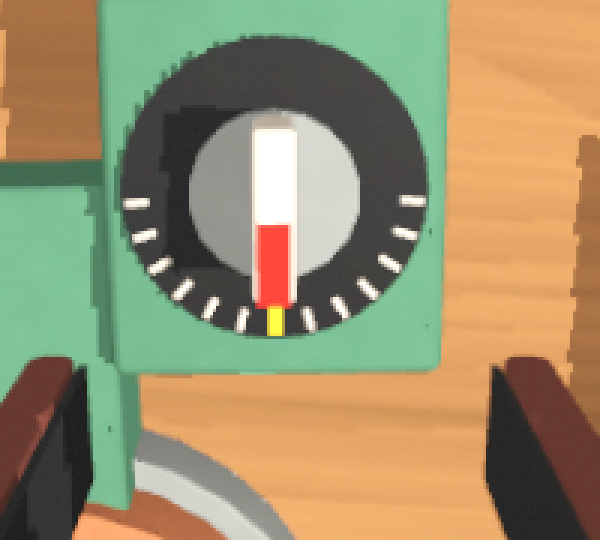

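The red bar (crop col 275) stands exactly at the yellow tick (crop col 275), so the knob is at zero.

Next is the cover. The candidates are A (90, 378), B (163, 283) and C (228, 443); C is nearest to the base at 0.625 m. I'll confirm it in a crop while travelling high above it.

```bash
python3 -m jog '[3,-4,2,0,0,-0.12,8.7,5,-8,2,0,0,-0.24,8.7,7,-12,2,0,0,-0.36,8.7,8,-16,2,0,0,-0.48,8.7,9,-20,2,0,0,-0.6,8.7,9,-24,2,0,0,-0.72,8.7,9,-28,2,0,0,-0.84,8.7,9,-32,2,0,0,-0.96,8.7,9,-36,2,0,0,-1.08,8.7,9,-40,2,0,0,-1.2,8.7,9,-44,2,0,0,-1.32,8.7,9,-47,2,0,0,-1.44,8.7]' 15
python3 -m jog '[0,-2,0,0,0,-0.12,8.7,0,-4,0,0,0,-0.24,8.7,0,-6,0,0,0,-0.36,8.7,0,-8,0,0,0,-0.48,8.7,0,-10,0,0,0,-0.6,8.7,0.5,-11,0,0,0,-0.72,8.7,0.5,-11.7,0,0,0,-0.84,8.7,0.5,-11.7,0,0,0,-0.96,8.7,0.5,-11.7,0,0,0,-1.08,8.7,0.5,-11.7,0,0,0,-1.18,8.7,0.5,-11.7,0,0,0,-1.18,8.7,0.5,-11.7,0,0,0,-1.18,8.7]' 15
python3 - <<'E'
from h import *
import cv2
t=cv2.imread("pics/top0.png")[40:280,230:530];cv2.imwrite("pics/crop.png",cv2.resize(t,None,fx=2,fy=2,interpolation=2))
s=manip.sense();im=manip.camera("wrist");cv2.imwrite("pics/w4.png",im[:,:,::-1])
Rm=Ro.from_rotvec(s["tcp_rot"]).as_matrix();print("tool y deg",np.degrees(np.arctan2(Rm[1,1],Rm[0,1])),s["joint_positions"].round(2))
for l,z in (("cover_grip",.036),("hole0",0.006),("cover_under",0),("oil",0),("stone",0)):
    for d in manip.pinpoint("wrist",l): print(l,np.round(d["centre"],1),round(d["confidence"],2),at("wrist",d["centre"],z,s).round(4))
E
```

```text
clock: 6.03
eef_pos: [0.5624, -0.134, 0.2338]
tcp_rot: [-1.982, -2.435, 0.004]
wrist_force: [0.7, -0.3, -0.2]
opening: 0.987
finger_force: 0.0
clock: 7.03
eef_pos: [0.5684, -0.2477, 0.2339]
tcp_rot: [-2.998, -0.937, 0.005]
wrist_force: [0.4, 0.5, 0.5]
opening: 0.989
finger_force: 0.0
tool y deg -55.295081119139795 [-0.3   0.49  0.86  1.72 -0.41  1.12 -0.28]
cover_grip [210.  311.9] 0.77 [ 0.5676 -0.2436  0.036 ]
hole0 [ 16.4 169.6] 0.72 [0.6559 0.0091 0.006 ]
hole0 [152.3 292.4] 0.65 [ 0.6017 -0.195   0.006 ]
hole0 [245.9 278.1] 0.63 [ 0.5087 -0.2387  0.006 ]
hole0 [160.8 352.7] 0.6 [ 0.6303 -0.2517  0.006 ]
cover_under [203.5 310.8] 0.89 [ 0.5669 -0.2421  0.    ]
oil [ 72.6 334.3] 0.73 [ 0.6968 -0.1824  0.    ]
oil [200.9 311.9] 0.52 [ 0.5699 -0.2415  0.    ]
stone [161.5 351.6] 0.68 [ 0.629  -0.2519  0.    ]
stone [312.  298.1] 0.63 [ 0.4518 -0.3028 -0.    ]
```

View pics/crop.png

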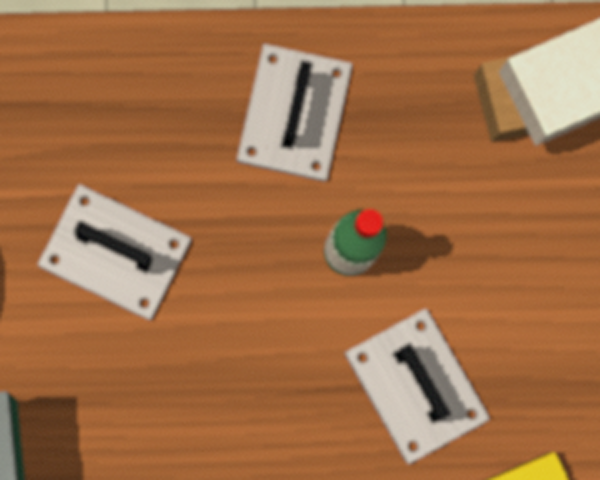

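View pics/w4.png

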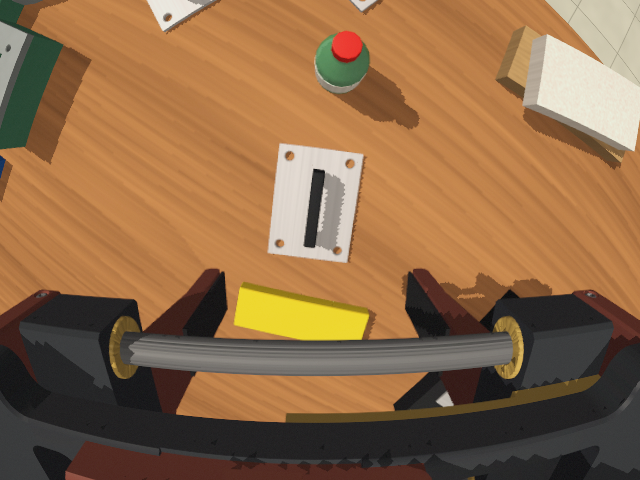

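In the crop, the bottom-right plate C (crop 417, 385) is a bench-lying plate with four holes and a bow handle, like the other two. It is nearest to the base, so it's the one. In the wrist view its handle runs from (170, 319) to (247, 310), the bottle is at (60, 342) and the yellow stone at (312, 300), both clear of the gripper. The holes give a yaw of about 25.8° and a centre of (0.5685, -0.2445).

```bash
python3 -m jog '[0,0.3,-4,0,0,-0.1,7,0,0.3,-8,0,0,-0.155,6,0,0.3,-12,0,0,-0.155,5,0,0.3,-14,0,0,-0.155,5,0,0.3,-14,0,0,-0.155,5]' 15
python3 - <<'E'
from h import *
import cv2
s=manip.sense();im=manip.camera("wrist")
a=im.astype(int);m=((a.max(2)<75)).astype(np.uint8)
n,lab,st,ce=cv2.connectedComponentsWithStats(m)
Rm=Ro.from_rotvec(s["tcp_rot"]).as_matrix();print("tool y deg",np.degrees(np.arctan2(Rm[1,1],Rm[0,1])),s["eef_pos"])
p=manip.pinpoint("wrist","cover_grip");print([(np.round(d["centre"],1),d["confidence"],at("wrist",d["centre"],.036,s).round(4)) for d in p])
for d in manip.pinpoint("wrist","hole0"): print("hole",np.round(d["centre"],1),round(d["confidence"],2),at("wrist",d["centre"],.006,s).round(4))
cv2.imwrite("pics/w5.png",im[:,:,::-1])
E
```

```text
clock: 7.75
eef_pos: [0.5663, -0.2433, 0.0911]
tcp_rot: [-3.059, -0.698, 0.011]
wrist_force: [-1.0, 0.6, 0.6]
opening: 0.651
finger_force: 0.0
tool y deg -64.2935805021132 [ 0.56630125 -0.24331069  0.09107058]
[(array([252.3, 320.8]), 0.82, array([ 0.57  , -0.2449,  0.036 ]))]
hole [ 7.8 78.5] 0.85 [0.656  0.0042 0.006 ]
hole [170.2 366.3] 0.79 [ 0.6261 -0.2517  0.006 ]
hole [299.6 276. ] 0.77 [ 0.5147 -0.2357  0.006 ]
hole [299.  367.7] 0.69 [ 0.5442 -0.2958  0.006 ]
hole [171.4 272.9] 0.6 [ 0.5984 -0.1961  0.006 ]
```

View pics/w5.png

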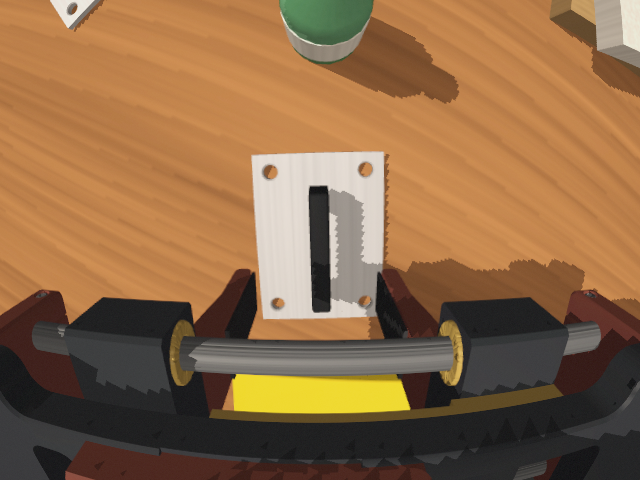

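The plate and handle (186–310, 320) sit between the fingers, and the holes' centroid is (0.571, -0.245). Going down to grip.

```bash
python3 -m jog '[0.4,-0.15,-3,0,0,0.014,5,0.4,-0.15,-6,0,0,0.014,4,0.4,-0.15,-7.3,0,0,0.014,3,0.4,-0.15,-7.3,0,0,0.014,2,0.4,-0.15,-7.3,0,0,0.014,0.5,0.4,-0.15,-7.3,0,0,0.014,0.5,0.4,-0.15,-7.3,0,0,0.014,0.5,0.4,-0.15,-7.3,0,0,0.014,0.5,0.4,-0.15,-7.3,0,0,0.014,0.5,0.4,-0.15,-7.3,0,0,0.014,0.5,0.4,-0.15,-7.3,0,0,0.014,0.5,0.4,-0.15,-7.3,0,0,0.014,0.5]' 50
python3 -m jog '[0,0,0,0,0,0,0.5,0,0,0,0,0,0,0.5,0,0,0,0,0,0,0.5]' 50
```

```text
clock: 8.9
eef_pos: [0.5741, -0.2467, 0.0244]
tcp_rot: [3.058, 0.719, 0.003]
wrist_force: [-2.4, 2.4, 7.6]
opening: 0.133
finger_force: 50.0
clock: 9.15
eef_pos: [0.5741, -0.2468, 0.0245]
tcp_rot: [3.058, 0.719, 0.003]
wrist_force: [-2.1, 1.9, 7.7]
opening: 0.131
finger_force: 50.0
```

```bash
python3 -m jog '[0,0,1,0,0,0,0.5,0,0,3,0,0,0,0.5,0,0,6,0,0,0,0.5,0,0,9,0,0,0,0.5,0,0,12,0,0,0,0.5,0,0,14,0,0,0,0.5,0,0,14,0,0,0,0.5,0,0,14,0,0,0,0.5]' 50
python3 - <<'E'
from h import *
import cv2
s=manip.sense();im=manip.camera("wrist");cv2.imwrite("pics/w6.png",im[:,:,::-1]);print(s["wrist_force"],s["ft_torque"],s["eef_pos"])
R=Ro.from_rotvec(s["tcp_rot"]).as_matrix();print(R.round(3),s["joint_positions"].round(2))
for l in ("hole0","cover_grip"):
  for d in manip.pinpoint("wrist",l): print(l,np.round(d["centre"],1),round(d["confidence"],2))
E
```

```text
clock: 9.82
eef_pos: [0.5736, -0.2468, 0.1638]
tcp_rot: [3.057, 0.719, 0.004]
wrist_force: [-0.1, 0.4, -3.4]
opening: 0.128
finger_force: 50.0
[-0.05695183  0.41740077 -3.44244789] [ 0.06485334  0.13862692 -0.02422984] [ 0.57361133 -0.24678676  0.16377942]
[[ 0.895  0.446  0.002]
 [ 0.446 -0.895 -0.   ]
 [ 0.002  0.001 -1.   ]] [-0.28  0.58  0.84  1.78 -0.51  1.   -0.35]
hole0 [ 34.6 116.6] 0.96
hole0 [190.6 252.6] 0.89
hole0 [190.2 379.7] 0.85
cover_grip [307.1 315.4] 0.88
```

View pics/w6.png

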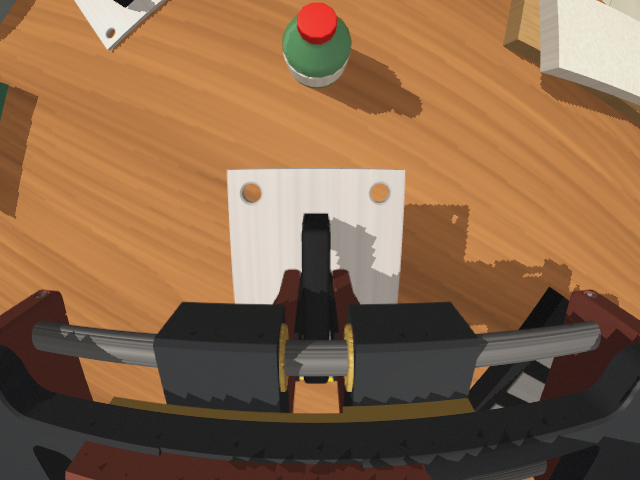

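The cover is lifted (about 0.35 kg), with holes visible at (190, 253) and (190, 380). The third detection, at (35, 117), belongs to another plate. I'll compute the cover pose in the tool frame and the move to the housing.

Run:
```python
from h import *
s=manip.sense();W=Ro.from_rotvec(s["tcp_rot"]).as_matrix()
q=[(190.6,252.6),(190.2,379.7)]
for h in (-.024,-.021,-.0185,-.016):
    P=np.array([W.T@(at("wrist",r,s["eef_pos"][2]+h,s)-s["eef_pos"]) for r in q])*1e3
    print(h,P.round(1).tolist(),"spacing",np.linalg.norm(P[0]-P[1]).round(1),"yaw",np.degrees(np.arctan2(P[1,0]-P[0,0],P[1,1]-P[0,1])).round(2),"centre",(P.mean(0)-[48,0,0]).round(1))
```

```text
-0.024 [[45.2, -31.7, 24.0], [45.4, 32.8, 23.8]] spacing 64.5 yaw 0.17 centre [-2.7  0.6 23.9]
-0.021 [[45.6, -31.2, 21.0], [45.8, 32.3, 20.8]] spacing 63.4 yaw 0.17 centre [-2.3  0.6 20.9]
-0.0185 [[46.0, -30.7, 18.5], [46.1, 31.8, 18.3]] spacing 62.6 yaw 0.17 centre [-2.   0.6 18.4]
-0.016 [[46.3, -30.3, 16.0], [46.5, 31.4, 15.8]] spacing 61.7 yaw 0.17 centre [-1.6  0.6 15.9]
```

```bash
python3 -m jog '[-0.5,2,1,0,0,-0.03,0.5,-1.2,6,2,0,0,-0.08,0.5,-2,10,2,0,0,-0.13,0.5,-2.8,14,2,0,0,-0.18,0.5,-3.6,18,2,0,0,-0.23,0.5,-4.4,22,2,0,0,-0.28,0.5,-5.2,26,2,0,0,-0.33,0.5,-6,30,2,0,0,-0.382,0.5,-6.8,34,2,0,0,-0.382,0.5,-7.6,38,2,0,0,-0.382,0.5,-8.2,41.5,2,0,0,-0.382,0.5,-8.4,43,2,0,0,-0.382,0.5]' 50
python3 -m jog '[0,0,0,0,0,0,0.5,0,0,0,0,0,0,0.5,0,0,0,0,0,0,0.5,0,0,0,0,0,0,0.5]' 50
python3 - <<'E'
from h import *
s=manip.sense();R=Ro.from_rotvec(s["tcp_rot"]).as_matrix()
print("x deg",np.degrees(np.arctan2(R[1,0],R[0,0])),s["eef_pos"],R[:,2].round(4))
E
```

```text
clock: 10.97
eef_pos: [0.4869, 0.1891, 0.181]
tcp_rot: [3.138, 0.136, -0.004]
wrist_force: [-0.0, 0.5, -3.3]
opening: 0.138
finger_force: 50.0
clock: 11.3
eef_pos: [0.4893, 0.1812, 0.1825]
tcp_rot: [3.138, 0.12, -0.0]
wrist_force: [-0.3, -0.5, -2.4]
opening: 0.131
finger_force: 50.0
x deg 4.38148937383883 [0.48934107 0.18118667 0.18247648] [-2.e-04 -8.e-04 -1.e+00]
```

```bash
python3 -m jog '[0,0.15,-2,0,0,0.003,0.5,0,0.15,-4,0,0,0.003,0.5,0,0.15,-5.5,0,0,0.003,0.5,0,0.15,-6.5,0,0,0.003,0.5,0,0.15,-6.8,0,0,0.003,0.5,0,0.15,-6.8,0,0,0.003,0.5,0,0.15,-6.8,0,0,0.003,0.5,0,0.15,-6.8,0,0,0.003,0.5]' 50
python3 - <<'E'
from h import *
import cv2
S=[]
for i in range(5):
    s=manip.sense();im=manip.camera("wrist");S.append(np.r_[s["eef_pos"],s["tcp_rot"]])
print(np.round(S,4))
big=lambda a:cv2.resize(a[:,:,::-1],None,fx=3,fy=3,interpolation=cv2.INTER_CUBIC)
sc=manip.camera("scene");tp=manip.camera("top")
p=manip.pinpoint("scene","cover_under");print([(d["centre"],d["confidence"]) for d in p])
I=manip.camera_info("scene");v=np.array(I["R"])@[.4872,.1827,.087]+I["t"];u=v/v[2];c=int(u[0]*I["fx"]+I["cx"]);r=int(u[1]*I["fy"]+I["cy"]);print(r,c)
a=big(im[130:310,200:430]);r=max(r,80);c=max(c,90)
cv2.imwrite("pics/f_w.png",a)
b=big(sc[r-80:r+80,c-90:c+90]);
t=big(tp[220:340,150:260])
H=max(b.shape[0],t.shape[0]);pad=lambda x:cv2.copyMakeBorder(x,0,H-x.shape[0],0,0,0)
st=np.hstack([pad(b),pad(t)]);cv2.imwrite("pics/f_st.png",st[:600] if st.shape[1]<=800 else cv2.resize(st,None,fx=800/st.shape[1],fy=800/st.shape[1]))
for cam in ("wrist","top"):
  for l in("hole0","thread0"):
    for d in manip.pinpoint(cam,l): print(cam,l,np.round(d["centre"],1),round(d["confidence"],2),at(cam,d["centre"],.096 if l[0]=="h" else .072,s).round(4))
E
```

```text
clock: 11.97
eef_pos: [0.4899, 0.1848, 0.1155]
tcp_rot: [-3.138, -0.129, -0.002]
wrist_force: [0.5, -0.4, -3.7]
opening: 0.128
finger_force: 50.0
[[ 4.8990e-01  1.8480e-01  1.1550e-01 -3.1384e+00 -1.2920e-01 -2.2000e-03]
 [ 4.8990e-01  1.8500e-01  1.1550e-01 -3.1382e+00 -1.2960e-01 -2.2000e-03]
 [ 4.8970e-01  1.8510e-01  1.1540e-01 -3.1382e+00 -1.3000e-01 -1.8000e-03]
 [ 4.8960e-01  1.8510e-01  1.1530e-01 -3.1382e+00 -1.3020e-01 -1.6000e-03]
 [ 4.8950e-01  1.8510e-01  1.1520e-01 -3.1383e+00 -1.3040e-01 -1.2000e-03]]
[([237.5, 417.0], 0.94), ([312.5, 190.6], 0.85), ([308.8, 305.0], 0.73), ([254.3, 432.3], 0.3)]
239 420
wrist hole0 [  7.9 563. ] 0.97 [0.6596 0.056  0.096 ]
wrist hole0 [192.7 382. ] 0.93 [0.537 0.156 0.096]
wrist hole0 [ 60.3 539.4] 0.72 [0.6212 0.0734 0.096 ]
wrist hole0 [191.4 253.6] 0.69 [0.5324 0.2194 0.096 ]
wrist thread0 [185.1 372.8] 0.9 [0.5378 0.1571 0.072 ]
wrist thread0 [183.1 260.5] 0.69 [0.5337 0.2196 0.072 ]
top hole0 [189.5 304.5] 0.9 [0.6402 0.0057 0.096 ]
top hole0 [305.2 224.3] 0.82 [0.4432 0.146  0.096 ]
top hole0 [252.9 179.8] 0.78 [0.534  0.2222 0.096 ]
top hole0 [115.8 354. ] 0.78 [ 0.7708 -0.0844  0.096 ]
top hole0 [169.4 257. ] 0.76 [0.6776 0.0882 0.096 ]
top hole0 [250.6 220.5] 0.75 [0.5365 0.1523 0.096 ]
top hole0 [309.8 182.8] 0.68 [0.4369 0.2165 0.096 ]
top hole0 [161.8 313.7] 0.66 [ 0.6891 -0.0113  0.096 ]
top hole0 [142.1 273.4] 0.65 [0.726  0.0588 0.096 ]
top hole0 [ 79.1 398.8] 0.64 [ 0.8367 -0.1663  0.096 ]
top hole0 [ 71.  365.3] 0.63 [ 0.8529 -0.107   0.096 ]
top thread0 [305.7 226. ] 0.98 [0.4419 0.1468 0.072 ]
top thread0 [251.8 221.5] 0.85 [0.5363 0.1544 0.072 ]
top thread0 [252.7 183.7] 0.74 [0.5361 0.221  0.072 ]
top thread0 [251.3 182.1] 0.64 [0.5387 0.2239 0.072 ]
top thread0 [307.  188.3] 0.6 [0.4411 0.2125 0.072 ]
top thread0 [279.5 200.7] 0.45 [0.4884 0.191  0.072 ]
```

View pics/f_w.png

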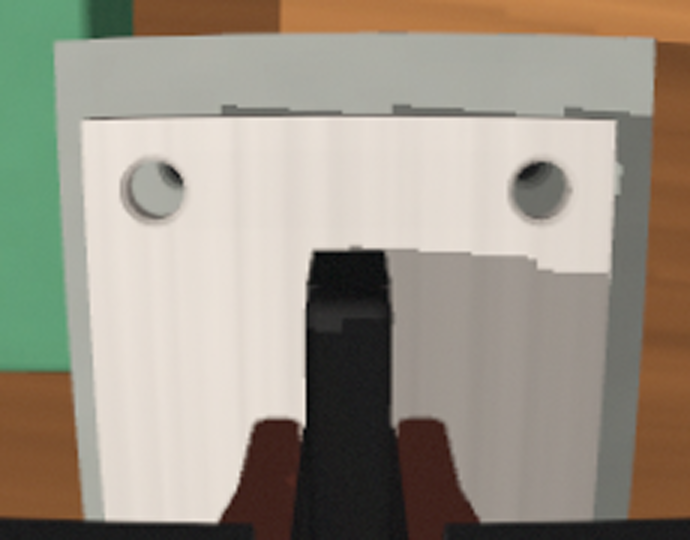

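View pics/f_st.png

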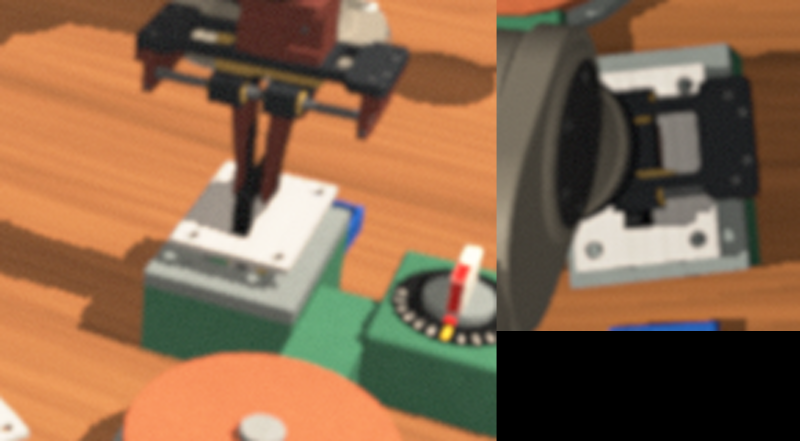

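The wrist crop shows dark thread mouths through the holes at crop (170, 175) and (532, 175). The flange margins are uneven in y (left about 24 px, right about 36 px). The scene view shows the plate level over the housing with a gap and the knob pointer still at yellow. I'll make a small correction and lower to the final height.

```bash
python3 -m jog '[0,-0.07,-0.15,0,0,0,0.5,0.03,-0.14,-0.36,0,0,0,0.5,0.03,-0.14,-0.36,0,0,0,0.5,0.03,-0.14,-0.36,0,0,0,0.5,0.03,-0.14,-0.36,0,0,0,0.5,0.03,-0.14,-0.36,0,0,0,0.5]' 50
python3 - <<'E'
from h import *
import cv2
for i in range(6):
    s=manip.sense();im=manip.camera("wrist")
R=Ro.from_rotvec(s["tcp_rot"]).as_matrix();print(s["eef_pos"].round(4),"x deg",np.degrees(np.arctan2(R[1,0],R[0,0])).round(2),R[:,2].round(4))
H=[d["centre"] for d in manip.pinpoint("wrist","hole0") if 170<d["centre"][0]<215 and 230<d["centre"][1]<400]
zu=s["eef_pos"][2]-.0245
print("holes",[at("wrist",h,zu,s).round(4).tolist() for h in H])
T=[d["centre"] for d in manip.pinpoint("wrist","thread0")]
print("threads",[at("wrist",h,.072,s).round(4).tolist() for h in T])
# project expectation for a perfectly aligned seat / plate
i=manip.camera_info("wrist");Tc=np.linalg.inv(i["tool_from_camera"])
def proj(X): # world
    c=Tc@np.r_[R.T@(np.array(X)-s["eef_pos"]),1];c=c[:3];r=np.hypot(*c[:2]);th=np.arctan2(r,c[2]);return (c[:2]/r*th*i["fx"]+[i["cx"],i["cy"]])
th=np.radians(4.6);Z=np.array([[np.cos(th),-np.sin(th)],[np.sin(th),np.cos(th)]])
S=np.array([.4872,.1827])
vis=cv2.resize(im[130:310,200:430,::-1],None,fx=3,fy=3,interpolation=cv2.INTER_CUBIC)
def circ(c,rad,z,col):
    pts=[]
    for a in np.linspace(0,2*np.pi,60):
        p=proj([*(S+Z@(np.array(c)+rad*np.array([np.cos(a),np.sin(a)]))),z]);pts.append((p-[200,130])*3+1)
    cv2.polylines(vis,[np.int32(np.round(pts))],True,col,1)
for y in (.032,-.032):
    circ((.048,y),.004,.072,(0,0,255)); circ((.048,y),.005,zu,(0,200,0)); circ((.048,y),.005,zu+.006,(255,0,0))
def rect(hx,hy,z,col):
    pts=[(proj([*(S+Z@np.array(q)),z])-[200,130])*3+1 for q in ((0,hy),(hx,hy),(hx,-hy),(0,-hy))]
    cv2.polylines(vis,[np.int32(np.round(pts))],False,col,1)
rect(.072,.056,.072,(0,0,255));rect(.06,.044,zu+.006,(255,0,0))
cv2.imwrite("pics/ov.png",vis)
E
```

```text
clock: 13.07
eef_pos: [0.4895, 0.1835, 0.1111]
tcp_rot: [3.139, 0.13, 0.0]
wrist_force: [-0.3, 0.2, -2.6]
opening: 0.134
finger_force: 50.0
[0.4895 0.1835 0.1111] x deg 4.75 [ 1.e-04  0.e+00 -1.e+00]
holes [[0.531, 0.2172, 0.0866], [0.5369, 0.1554, 0.0866]]
threads [[0.5386, 0.1564, 0.072], [0.5324, 0.2204, 0.072]]
```

View pics/ov.png

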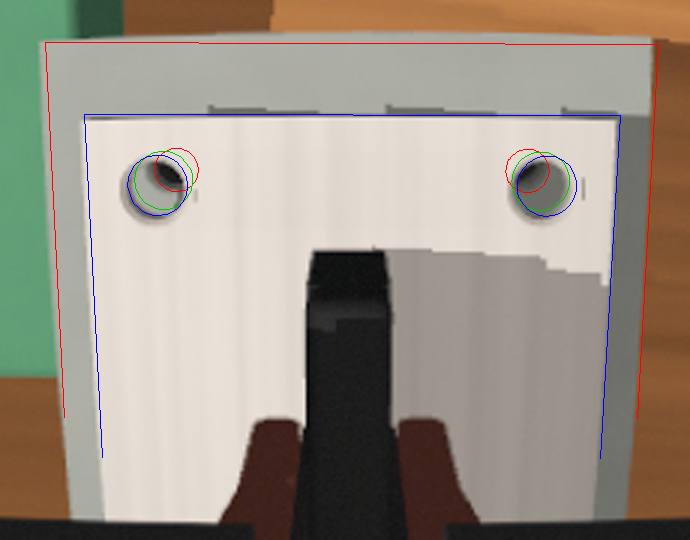

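Red shows the expected threads and flange, blue and green the ideal plate. The actual plate (holes at crop (153, 190) and (541, 190)) lies about 4 px left of and below the ideal (157, 185) and (546, 185), roughly 0.6 mm. One fine nudge.

```bash
python3 -m jog '[0.04,-0.02,0.03,0,0,0,0.5,0.08,-0.05,0.04,0,0,0,0.5,0.08,-0.05,0.04,0,0,0,0.5,0.08,-0.05,0.04,0,0,0,0.5,0.08,-0.05,0.04,0,0,0,0.5,0.08,-0.05,0.04,0,0,0,0.5,0.08,-0.05,0.04,0,0,0,0.5,0.08,-0.05,0.04,0,0,0,0.5,0.08,-0.05,0.04,0,0,0,0.5,0.08,-0.05,0.04,0,0,0,0.5,0.08,-0.05,0.04,0,0,0,0.5,0.08,-0.05,0.04,0,0,0,0.5]' 50
python3 - <<'E'
from h import *
s=manip.sense();R=Ro.from_rotvec(s["tcp_rot"]).as_matrix();print(s["eef_pos"],np.degrees(np.arctan2(R[1,0],R[0,0])),abs(s["qd"]).max(),s["finger_force"])
print(manip.sign_off())
E
```

```text
clock: 14.47
eef_pos: [0.4903, 0.183, 0.1114]
tcp_rot: [3.139, 0.13, -0.0]
wrist_force: [0.1, -0.5, -2.1]
opening: 0.127
finger_force: 50.0
[0.49026021 0.18296711 0.11144961] 4.742112904513394 0.0015279176171035275 49.99911189079285
the job is handed in; nothing more can be done
None
```

I set the speed knob to its yellow zero mark, then lifted the nearest cover plate; the arm is holding it still and level about 15 mm above the gear housing, holes over threads to about 1 mm by my own measurement, and I have handed the job in at 14.5 s (no verdict came back).

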